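# Open the ink filler of a desk numbering machine

### The arm

A 7-joint arm with a two-finger parallel gripper is mounted at the origin on the work surface. World frame = base frame: x ahead of the robot, y to its left, z up, the work surface at z = 0. Lengths are in m, angles in rad, forces in N, time in s.
With the tool pointing down it reaches from about 0.425 to 0.875 m from the base axis. Payload 9.9 kg.
Tool frame: the origin (TCP) lies between the finger pads; the fingertips stand 11 mm ahead of it and the grasp point (between the pads) lies 8 mm behind it; y points along the fingers, x is the direction in which the jaws open and shut, and the axes are right-handed (so a half turn about y gives the same grasp; the last joint's range is limited). The gripper opens to 85 mm and grips with 20 to 120 N. Pads are 22 mm wide; open, the fingers measure 114 mm over their backs; the gripper's body (76 mm by 85 mm) begins 54 mm behind the grasp point. The pads swing forward as they close: fully open they stand 13 mm farther back than shut.
Start: joints at [-1.37, 0.576, 0.025, 1.437, -0.015, 1.129, -0.057], TCP at [0.19, 0.648, 0.218] pointing down, gripper open.
Joint ranges: [-2.76, 2.76], [-0.34, 2.15], [-1.52, 1.57], [0.19, 2.46], [-1.09, 4.23], [0.17, 1.99], [-2.82, 2.82]. Speed limits (rad/s): [2.22, 2.22, 3.01, 3.01, 3.14, 3.14, 3.14].

### API

Orientations are given as a 3x3 rotation matrix whose columns are the frame's x, y, z axes.
In Python, from bench import r gives the robot as it stands. The module is installed in compiled form; this text tells all that it offers.
- The arm moves only by the tool jog_arm, never from a script. Its argument "commands" is text: rows parted by semicolons, each of 4 numbers parted by spaces: the shift along the tool's x, y, z in m, then the turn about the tool's y in rad. In form: dx dy dz twist; .... A call has 1 to 10 rows; each row shifts and turns the commanded pose from where the row before left it, along the tool's axes as they then stand; what a row does not reach is not made up. A row lasts 1/12 s, in which the tool goes at most 41.7 mm and 7.16 degrees, less where a joint would pass 70% of its speed; a pose out of reach is approached as far as the arm can. A call with a gripper value outside its range is refused whole. "fingers" is the gripper's target within -1 to 1 (shut at 1, half-way at 0, fully open at -1), set as the call begins (left out, the last holds). The fingers move at their own pace and stop on an object; "grip_force" is the grip in N (left out, the last holds). Time passes only in rows, so rows that do not move let the fingers close. It gives the time, the measured TCP pose, the force and the opening at its end, in the units of the state.
- r.get_state(): the state, without advancing time (a new reading comes with each control period).
- r.read_camera(name): name is "scene" or "top" or "wrist"; returns (picture, depth): 384x512x3 uint8, red, green, blue; 384x512 float32, m along the optical axis (not along the pixel's ray), 0 where there is no reading.
- r.camera_info(name): a dict with "fx", "fy", "cx", "cy" (pixels), "dist_coeffs" ([k1, k2, p1, p2, k3] as OpenCV has them; the pictures are not rectified), "rvec" (rotation vector, rad) and "tvec" (3), from world to camera coordinates, as OpenCV has them; the wrist camera has in their place "mount" (4x4, takes a point from camera to tool coordinates, whose origin is the TCP and whose axes are the tool frame's). Camera axes: x right, y down, z forward; pixel columns grow to the right and rows downward; lengths in m; the calibration is good to about 2 mm. A picture is of the moment at which its call begins: read the wrist's pose just before it. camera_info takes no time and is no camera call.
- r.close_job(): hands the job in, once; it reports no verdict.
The state is a dict: "t": time; "q": joint angles; "qvel": joint speeds; "joint_efforts": joint torques, N m; "ee_pos": TCP position; "tool_rot": TCP orientation; "force": force on the tool from outside, world axes, zero at the start; "ft_torque": the same for the moment, N m; "opening": opening from 0.0 (shut) to 1.0 (fully open).
Only numpy, scipy, OpenCV 4.12 (cv2) and the standard library are available. Lean on these libraries where they do the work, as an engineer would, in place of code of your own. Each camera call takes 0.05 s, during which the arm holds its last target.

### The job

Get the desk numbering machine ready for re-inking: swing its sprung advance lever all the way to its stop and let it spring back, then unscrew the black ink filler cap. The cap may have a right-hand or a left-hand thread: find out by trying which way it comes loose, and lift it off. Finish while still holding the cap in the gripper, roughly level, still and in the air, at least 5 cm higher than it sat; leave the other things on the desk where they are.

Things in the scene. Friction and masses are not known exactly. Their poses are not given: they have to be found in the camera images.
- machine: Desk numbering machine, fixed, 160 mm (its x) by 340 mm (its y), origin at the centre of its underside, z up; its -x face looks to the robot when not turned. Towards its -y (up to y = -10 mm) a low grey deck, top 34 mm above the desk, with the filler cap at (0, -100 mm); towards +y a white housing, top 84 mm above the desk, with the lever.
- cap_center (a point): Centre (half-way up) of the round black filler cap: outside diameter 48 mm, 36 mm tall, upright, about 50 g. Screwed on, the centre is 58 mm above the desk, the lower edge 40 mm (6 mm over the deck), the top 76 mm. It turns easily (under 0.1 N m), does not rise as it turns, cannot be lifted before it is free. Its skirt clears the neck once raised 32 mm. At a stop a 25 N grip slips at about 0.5 N m.
- filler (a point): Centre of the top of the filler neck, 72 mm above the desk, on the cap's axis (stays when the cap is taken). Quick two-start lug thread, its hand unseen and varying: the loosening way the cap is free after 1.0 to 1.4 rad (best 1.2), just short of an end stop, and lifts straight up unless jammed hard against that stop; the wrong way it meets a hard stop within 0.3 rad (from there to free: best 1.4 rad).
- lever_pivot (a point): Pivot of the advance lever, a vertical axis through the housing's top; the point is 88 mm above the desk.
- lever_post (a point): Centre of the upright black finger post at the end of the advance lever: 14 mm diameter, 62 mm from the pivot, from 90 to 132 mm above the desk (this point at 113 mm). The flat steel lever arm, 16 mm wide, runs from the pivot to the post with its top at 95 mm.
- lever (a joint): Turn of the advance lever, rad: 0 at rest, where the arm points along the machine's -x; it grows clockwise as seen from above (the post goes towards the machine's +y) to a hard stop at 1.1. A spring drives it back to 0; at the stop the push at the post is about 6 N.
- mug: White mug, 76 mm diameter, 85 mm tall; bystander. Origin at the centre of its underside.
- stapler: Stapler, 140 mm long (its y), 36 mm wide, 44 mm tall; bystander. Origin at the centre of its underside.
- note_pad: Yellow pad of notes, 76 by 76 by 22 mm; bystander. Origin at the centre of its underside.
- mouse: Black computer mouse, 100 mm (its x) by 58 mm, 30 mm tall; bystander. Origin at the centre of its underside.
Things that resemble listed ones, but are neither listed nor needed, are in the scene too. What is shaped like the part that bears cap_center but brown, green or turquoise is not meant.

How it is judged:
By the outcome, as a careful person would: the job done as asked, in the order asked, and still so for the second after the job is handed in, while the arm keeps its last pose, push and grip.
It also fails if it takes over 67 s, if anything falls off the work surface, if the arm or the gripper's body presses on something with over 40 N, if the wrist force passes 120 N, or if a joint passes its speed limit or range.

## Working session

There is one attempt and no reset: what is moved stays moved. The work goes in short steps, Python scripts to look and compute and a tool call to move; the robot and the scene stay as the last step left them, time stands still between calls to the robot, and variables do not carry over. Pictures are saved under pics/ and viewed, and the job is handed in when it is done.

Besides the shell and the picture viewer there is one more tool, called after "Request:" as name(argument=value, ...), one argument or row to a line, values as JSON. jog_arm: Moves the arm, as the interface text tells. Its arguments: {"type":"object","properties":{"commands":{"type":"string"},"fingers":{"type":"number"},"grip_force":{"type":"number"}},"required":["commands"]}

```bash
mkdir -p pics; cat > h.py <<'E'
import numpy as np, cv2
from bench import r
def K(ci): return np.array([[ci['fx'],0,ci['cx']],[0,ci['fy'],ci['cy']],[0,0,1.]]), np.array(ci['dist_coeffs'],float)
def pose(name, st=None):
    ci=r.camera_info(name)
    if name=='wrist':
        st=st or r.get_state(); M=np.array(ci['mount']); R=np.array(st['tool_rot']).reshape(3,3)
        return R@M[:3,:3], R@M[:3,3]+np.array(st['ee_pos'])
    R=cv2.Rodrigues(np.array(ci['rvec'],float))[0]
    return R.T, -R.T@np.array(ci['tvec'],float).ravel()
def ray(name,uv,P):
    k,d=K(r.camera_info(name)); n=cv2.undistortPoints(np.array(uv,float).reshape(-1,1,2),k,d).reshape(-1,2)
    v=np.c_[n,np.ones(len(n))]@P[0].T
    return v
def onplane(name,uv,z,P):
    v=ray(name,uv,P); c=P[1]; return c+v*((z-c[2])/v[:,2])[:,None]
def bydepth(name,uv,dep,P):
    v=ray(name,uv,P); return P[1]+v*np.array([dep[int(round(b)),int(round(a))] for a,b in uv])[:,None]
def proj(name,X,P):
    k,d=K(r.camera_info(name)); Rcw=P[0].T; t=-Rcw@P[1]
    return cv2.projectPoints(np.array(X,float).reshape(-1,1,3),cv2.Rodrigues(Rcw)[0],t,k,d)[0].reshape(-1,2)
def take(name,fn):
    st=r.get_state(); P=pose(name,st); im,dp=r.read_camera(name)
    cv2.imwrite(f'pics/{fn}.png',im[:,:,::-1]); np.savez(f'pics/{fn}.npz',im=im,dp=dp,R=P[0],c=P[1]); return im,dp,P
def load(fn):
    z=np.load(f'pics/{fn}.npz'); return z['im'],z['dp'],(z['R'],z['c'])
def tri(c1,v1,c2,v2):
    v1=v1/np.linalg.norm(v1);v2=v2/np.linalg.norm(v2)
    s=np.linalg.lstsq(np.c_[v1,-v2],c2-c1,rcond=None)[0]; a=c1+s[0]*v1;b=c2+s[1]*v2
    return (a+b)/2,np.linalg.norm(a-b)
E
python3 - <<'E'
from h import *
for n in ['scene','top','wrist']:
    im,dp,P=take(n,n+'0'); print(n,P[1].round(3),P[0][:,2].round(3))
s=r.get_state(); print(s)
E
```

```text
scene [ 1.415 -0.09   0.766] [-0.76   0.112 -0.64 ]
top [0.512 0.011 1.067] [ 0.081  0.03  -0.996]
wrist [0.113 0.669 0.371] [ 0.3   -0.089 -0.95 ]
{'t': 0.15, 'q': array([-1.36979977,  0.57635201,  0.02486246,  1.43772247, -0.01501015,
        1.12900693, -0.0565013 ]), 'qvel': array([ 1.37464274e-06, -1.78466780e-03,  1.21674454e-03, -1.34082151e-03,
       -1.11129702e-03, -8.95625772e-04, -1.29237748e-04]), 'joint_efforts': array([ 4.34387242e-03, -7.66262627e+01,  2.25358643e+00, -2.86184245e+01,
        1.57247280e-02,  9.67052998e-03, -2.23416720e-05]), 'ee_pos': array([0.18954105, 0.647457  , 0.21702962]), 'tool_rot': array([[ 2.80947070e-01, -3.07015214e-04, -9.59723215e-01],
       [ 9.59722380e-01, -1.26737370e-03,  2.80947231e-01],
       [-1.30258303e-03, -9.99999150e-01, -6.14155545e-05]]), 'force': array([ 0.01680138, -0.1972595 ,  0.01424288]), 'ft_torque': array([0.02329774, 0.02930709, 0.0064281 ]), 'opening': 1.0019485193966073}
```

View pics/top0.png

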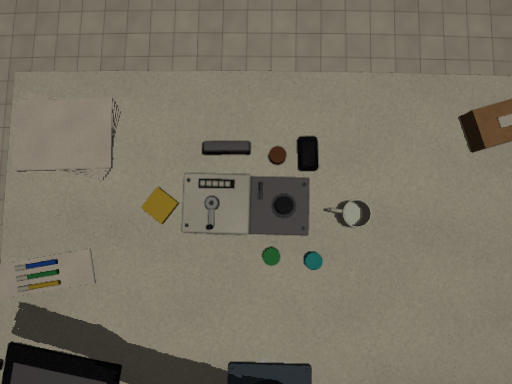

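View pics/scene0.png

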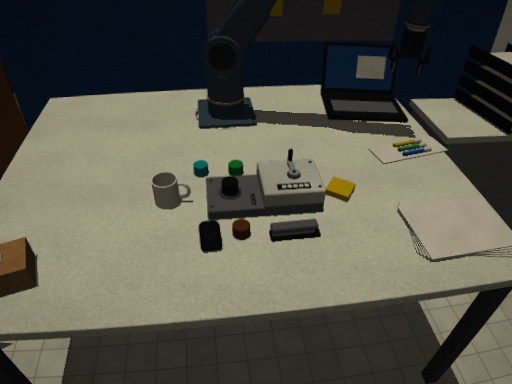

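View pics/wrist0.png

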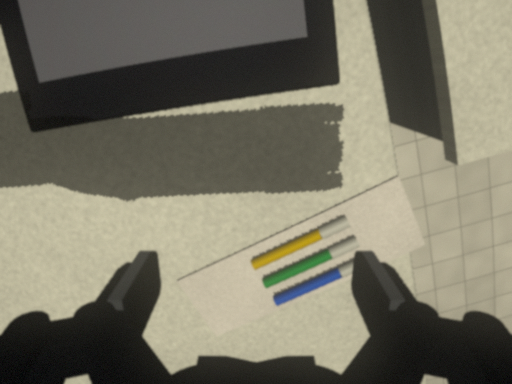

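Top view: machine spans (182–309, 173–235), cap ~(284,205), lever pivot ~(211,203), post ~(210,227). Scene view: cap ~(230,186), post ~(290,157). Measuring.

```bash
python3 - <<'E'
from h import *
it,dt,Pt=load('top0'); isc,ds,Ps=load('scene0')
cv2.imwrite('pics/a1.png',cv2.resize(it[165:245,175:320,::-1],None,fx=5,fy=5,interpolation=cv2.INTER_CUBIC))
cv2.imwrite('pics/a2.png',cv2.resize(isc[140:225,195:340,::-1],None,fx=5,fy=5,interpolation=cv2.INTER_CUBIC))
# corners of the machine from depth
k=[(x,y) for x,y in [(186,177),(247,178),(186,230),(245,230),(304,182),(304,230),(284,205),(211,203),(210,226),(307,153),(277,155),(226,148),(160,205),(353,213)]]
for a,b in zip(k,bydepth('top',k,dt,Pt)): print(a,b.round(3))
E
```

```text
(186, 177) [0.62  0.229 0.084]
(247, 178) [0.62  0.067 0.086]
(186, 230) [0.48  0.225 0.083]
(245, 230) [0.483 0.069 0.087]
(304, 182) [ 0.618 -0.088  0.027]
(304, 230) [ 0.485 -0.089  0.035]
(284, 205) [ 0.551 -0.031  0.075]
(211, 203) [0.551 0.158 0.1  ]
(210, 226) [0.493 0.154 0.131]
(307, 153) [ 0.699 -0.095  0.03 ]
(277, 155) [ 0.691 -0.012  0.036]
(226, 148) [0.706 0.13  0.045]
(160, 205) [0.546 0.313 0.026]
(353, 213) [ 0.535 -0.229  0.004]
```

View pics/a1.png

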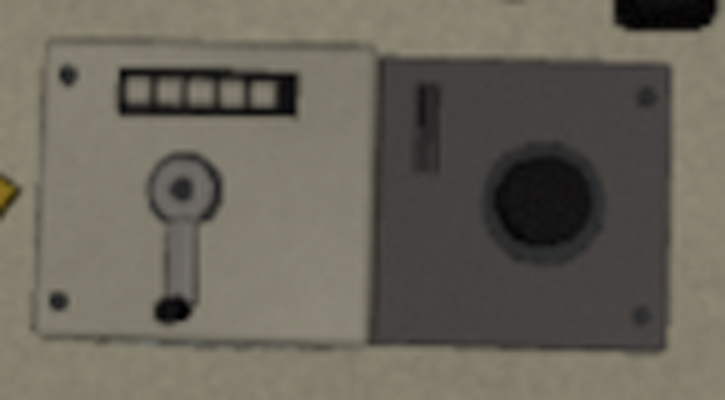

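View pics/a2.png

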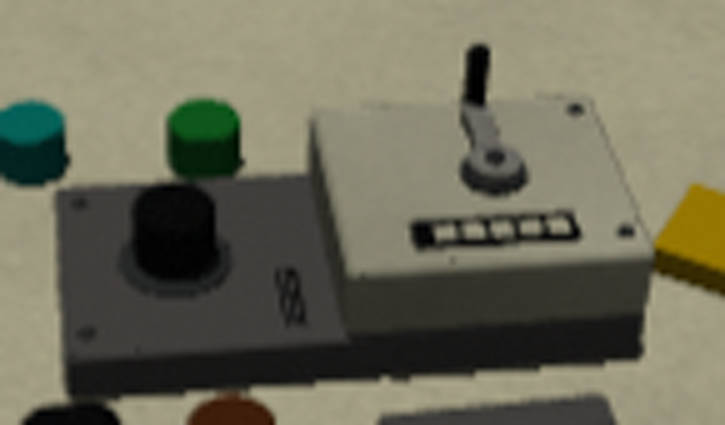

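```bash
cat > seg.py <<'E'
from h import *
def cloud(name,im,dp,P):
    v,u=np.mgrid[0:384,0:512]; uv=np.c_[u.ravel(),v.ravel()]
    X=P[1]+ray(name,uv,P)*dp.ravel()[:,None]
    return X.reshape(384,512,3)
def blackmask(im,roi,th=45):
    g=im.max(2); m=np.zeros(g.shape,np.uint8); x0,y0,x1,y1=roi
    m[y0:y1,x0:x1]=(g[y0:y1,x0:x1]<th)*255
    n,l,s,c=cv2.connectedComponentsWithStats(m)
    k=1+np.argmax(s[1:,4]); return (l==k),s[k]
E
python3 - <<'E'
from seg import *
it,dt,Pt=load('top0'); isc,ds,Ps=load('scene0')
Xt=cloud('top',it,dt,Pt); Xs=cloud('scene',isc,ds,Ps)
for n,im,X,roi in [('top',it,Xt,(265,185,303,225)),('scene',isc,Xs,(215,172,245,200))]:
    for th in (38,48):
        m,s=blackmask(im,roi,th); p=X[m]; top=p[(p[:,2]>.07)&(p[:,2]<.08)]
        print(n,'cap',th,s,len(top),np.median(top,0).round(4),((top.min(0)+top.max(0))/2).round(4),(np.ptp(top,axis=0)).round(3))
for n,im,X,roi in [('top',it,Xt,(200,218,220,233)),('scene',isc,Xs,(280,145,300,163))]:
    m,s=blackmask(im,roi,70); p=X[m]; vu=np.argwhere(m)
    print(n,'post',s,p[:,2].min(),p[:,2].max(), np.median(p[p[:,2]>.12],0), vu.mean(0), (p.min(0)+p.max(0))/2)
# two-view: top centre of cap
m,s=blackmask(it,(265,185,303,225),45); (c,ax,a)=cv2.fitEllipse(max(cv2.findContours(m.astype(np.uint8),0,1)[0],key=len)); print('ell',c,ax)
print(onplane('top',[c],.076,Pt))
# machine corners
g=[(Xt[...,2]>.075)&(Xt[...,2]<.092)]
mk=g[0].astype(np.uint8); mk[:165]=0; mk[245:]=0
pts=Xt[mk>0][:,:2].astype(np.float32); rr=cv2.minAreaRect(pts); print('housing',rr,cv2.boxPoints(rr))
# lever
pv=bydepth('top',[(211.5,202.5)],dt,Pt); print('pivot',pv, onplane('top',[(175+184/5,165+188/5)],.095,Pt))
d=(Xt[...,2]>.024)&(Xt[...,2]<.045); d[:165]=0;d[245:]=0;d[:,:252]=0;d[:,325:]=0
pts=Xt[d][:,:2].astype(np.float32); rr=cv2.minAreaRect(pts); print('deck',rr,cv2.boxPoints(rr))
E
```

```text
top cap 38 [273 196  21  19 303] 260 [ 0.5514 -0.0316  0.0753] [ 0.5523 -0.0316  0.075 ] [0.045 0.048 0.01 ]
top cap 48 [272 194  23  24 433] 262 [ 0.5522 -0.0316  0.0752] [ 0.5523 -0.0316  0.075 ] [0.045 0.048 0.01 ]
scene cap 38 [221 172  22  26 369] 144 [ 0.5561 -0.0302  0.0741] [ 0.5526 -0.031   0.0739] [0.049 0.047 0.007]
scene cap 48 [219 172  24  28 451] 145 [ 0.5557 -0.0302  0.074 ] [ 0.5526 -0.031   0.0739] [0.049 0.047 0.007]
top post [206 224   7   6  33] 0.08330106401410065 1.0670566197077866 [0.49255223 0.15671071 0.13140539] [226.39393939 209.12121212] [0.4977273  0.09122913 0.57517884]
scene post [288 149   5  13  52] 0.09391638264637203 0.1320664069076255 [0.49343747 0.15946617 0.12815988] [154.80769231 289.84615385] [0.49414941 0.15957923 0.11299139]
ell (282.9184875488281, 204.79623413085938) (20.616731643676758, 21.472713470458984)
[[ 0.55131658 -0.02850221  0.076     ]]
housing ((0.5528086423873901, -0.009965196251869202), (0.49731430411338806, 0.16009244322776794), 89.59207153320312) [[ 0.47099409 -0.25804615]
 [ 0.6310825  -0.25918594]
 [ 0.63462317  0.23811576]
 [ 0.4745348   0.23925555]]
pivot [[0.55261634 0.15699056 0.09975359]] [[0.55257321 0.15691806 0.095     ]]
deck ((0.5687178373336792, -0.03237168490886688), (0.1914389580488205, 0.1754104495048523), 1.2254891395568848) [[ 0.4711445   0.05326631]
 [ 0.474896   -0.12210403]
 [ 0.6662912  -0.11800969]
 [ 0.66253966  0.05736066]]
```

Request:
jog_arm(
  commands="-0.0164 0 -0.0321 0; -0.0164 0 -0.0321 0; -0.0164 0 -0.0321 0; -0.0164 0 -0.0321 0; -0.0164 0 -0.0321 0; -0.0164 0 -0.0321 0; -0.0164 0 -0.0321 0; -0.0164 0 -0.0321 0; 0 0 0 0.12; 0 0 0 0.12",
  fingers=1,
  grip_force=25,
)

```text
t: 0.98
ee_pos: [0.402, 0.4468, 0.2177]
tool_rot: [[0.51, 0.001, -0.86], [0.86, -0.001, 0.51], [-0.0, -1.0, -0.001]]
force: [-0.3, 1.4, -0.3]
opening: -0.001
```

```bash
cat >> h.py <<'E'
def go(target,n=None,head=None):
    s=r.get_state(); R=np.array(s['tool_rot']).reshape(3,3); d=np.array(target)-s['ee_pos']
    l=R.T@d; h=np.arctan2(R[1,0],R[0,0])
    print('t',round(s['t'],2),'pos',s['ee_pos'].round(4),'head',round(h,4),'q',s['q'].round(2),'F',s['force'].round(1),'op',round(s['opening'],3))
    print('local',l.round(4),'len',np.linalg.norm(l).round(4),'rows36',np.ceil(np.linalg.norm(l)/.036), 'R',R.round(3).tolist())
    if head is not None: print('twist',round(-(head-h),4))
E
python3 -c "
from h import *
go([.4716,.1254,.217],head=1.02)"
```

```text
t 0.98 pos [0.402  0.4468 0.2177] head 1.0354 q [-0.99  0.47  0.11  1.64 -0.06  1.03  0.17] F [-0.3  1.4 -0.3] op -0.001
local [-0.2409  0.001  -0.2239] len 0.3289 rows36 10.0 R [[0.51, 0.001, -0.86], [0.86, -0.001, 0.51], [-0.0, -1.0, -0.001]]
twist 0.0154
```

Request:
jog_arm(
  commands="-0.0241 0 -0.0224 0; -0.0241 0 -0.0224 0; -0.0241 0 -0.0224 0; -0.0241 0 -0.0224 0; -0.0241 0 -0.0224 0; -0.0241 0 -0.0224 0; -0.0241 0 -0.0224 0; -0.0241 0 -0.0224 0; -0.0241 0 -0.0224 0; -0.0241 0 -0.0224 0",
)

```text
t: 1.82
ee_pos: [0.4723, 0.1274, 0.2177]
tool_rot: [[0.501, -0.0, -0.865], [0.865, 0.0, 0.501], [-0.0, -1.0, 0.0]]
force: [0.6, 0.2, 0.8]
opening: -0.0
```

Request:
jog_arm(
  commands="0 0.03 0 0; 0 0.03 0 0; 0 0 0 0; 0 0 0 0",
)

```text
t: 2.15
ee_pos: [0.4714, 0.1287, 0.1571]
tool_rot: [[0.501, -0.003, -0.865], [0.865, -0.001, 0.501], [-0.003, -1.0, 0.002]]
force: [0.1, -0.0, 0.5]
opening: 0.003
```

```bash
python3 - <<'E'
from h import *
for n in ['scene','top','wrist']: take(n,n+'1')
a=[cv2.imread(f'pics/{n}1.png') for n in ['scene','top','wrist']]
c1=cv2.resize(a[0][100:230,190:360],(600,460),interpolation=2)
cv2.imwrite('pics/b1.png',c1)
cv2.imwrite('pics/b2.png',cv2.resize(a[1][120:250,150:320],(600,460),interpolation=2))
go([.4716,.1254,.118],head=1.02)
E
```

```text
t 2.3 pos [0.4731 0.1296 0.1591] head 1.0467 q [-0.48  0.38  0.17  2.   -0.09  0.77  0.78] F [ 0.1 -0.3  0.7] op 0.002
local [-0.0044  0.0411 -0.0007] len 0.0413 rows36 2.0 R [[0.5, 0.002, -0.866], [0.866, 0.001, 0.5], [0.001, -1.0, -0.001]]
twist 0.0267
```

View pics/b1.png

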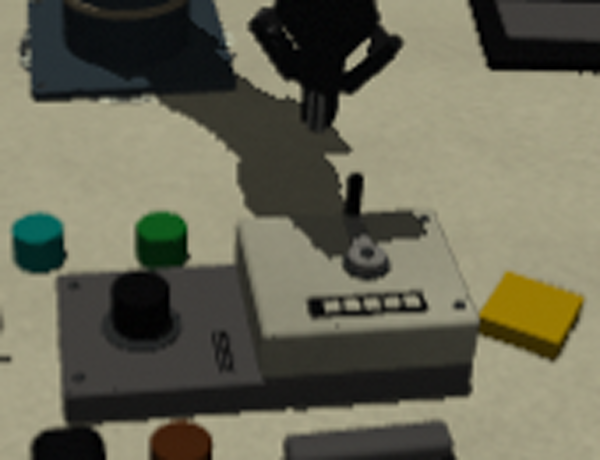

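View pics/b2.png

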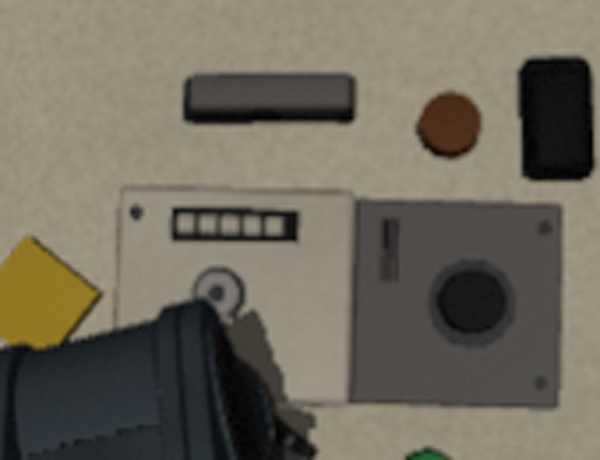

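View pics/wrist1.png

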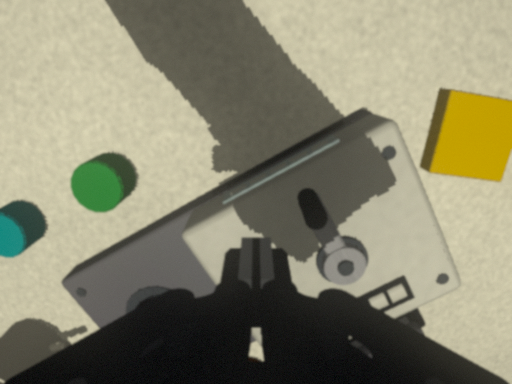

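Wrist picture: post (313,208), pivot hub (342,260), shut finger tips ~(257,245); the scene picture shows the fingers on the -y side of the post. Checking against the estimate.

```bash
python3 - <<'E'
from h import *
im,dp,P=load('wrist1')
print(proj('wrist',[[.491,.157,.132],[.491,.157,.095],[.5526,.157,.1],[.552,-.031,.076],[.4731,.1296,.148]],P).round(1))
ci=r.camera_info('wrist');print(bydepth('wrist',[(307,196),(309,203),(342,262)],dp,P).round(4))
E
```

```text
[[312.2 222.4]
 [303.7 200.3]
 [343.1 271.1]
 [145.6 345.2]
 [256.5 231.6]]
[[0.4849 0.1608 0.1062]
 [0.4846 0.1603 0.119 ]
 [0.5476 0.1594 0.0965]]
```

```bash
python3 - <<'E'
import numpy as np
n=np.array([.5,.866]);z=np.array([-.866,.5])
a=np.linspace(0,1.1,11);D=62*np.c_[1-np.cos(a),np.sin(a)];d=np.diff(D,axis=0)
print(np.c_[d@n,d@z].round(1))
E
```

```text
[[ 6.1  3.1]
 [ 6.4  2.4]
 [ 6.6  1.7]
 [ 6.8  0.9]
 [ 6.8  0.2]
 [ 6.8 -0.6]
 [ 6.7 -1.3]
 [ 6.5 -2. ]
 [ 6.2 -2.7]
 [ 5.9 -3.4]]
```

Request:
jog_arm(
  commands="0 0.02 0 0; 0 0.021 0 0; 0 0 0 0; 0 0 0 0; 0.007 0 0 0; 0.007 0 0 0; 0 0 0 0",
)

```text
t: 2.88
ee_pos: [0.4811, 0.1433, 0.1179]
tool_rot: [[0.5, 0.003, -0.866], [0.866, 0.002, 0.5], [0.003, -1.0, -0.002]]
force: [1.2, 0.8, -0.0]
opening: 0.0
```

Request:
jog_arm(
  commands="0.0061 0 0.0031 0; 0.0064 0 0.0024 0; 0.0066 0 0.0017 0; 0.0068 0 0.0009 0; 0.0068 0 0.0002 0; 0.0068 0 -0.0006 0; 0.0067 0 -0.0013 0; 0.0065 0 -0.002 0; 0 0 0 0; 0 0 0 0",
)

```text
t: 3.72
ee_pos: [0.5019, 0.1889, 0.1163]
tool_rot: [[0.501, -0.001, -0.866], [0.866, -0.001, 0.501], [-0.001, -1.0, 0.0]]
force: [-4.4, -2.8, 0.7]
opening: 0.005
```

```bash
python3 - <<'E'
from h import *
for n in ['scene','wrist']: take(n,n+'2')
cv2.imwrite('pics/c1.png',cv2.resize(cv2.imread('pics/scene2.png')[100:230,190:360],(600,460),interpolation=2))
go([.4716,.1254,.118],head=1.02)
E
```

```text
t 3.82 pos [0.5016 0.1884 0.1164] head 1.0457 q [-0.55  0.5   0.15  1.94 -0.11  0.72  0.71] F [-3.1 -2.6 -1.4] op -0.004
local [-0.0696 -0.0015 -0.0056] len 0.0698 rows36 2.0 R [[0.501, -0.001, -0.865], [0.865, -0.001, 0.501], [-0.001, -1.0, 0.0]]
twist 0.0257
```

View pics/c1.png

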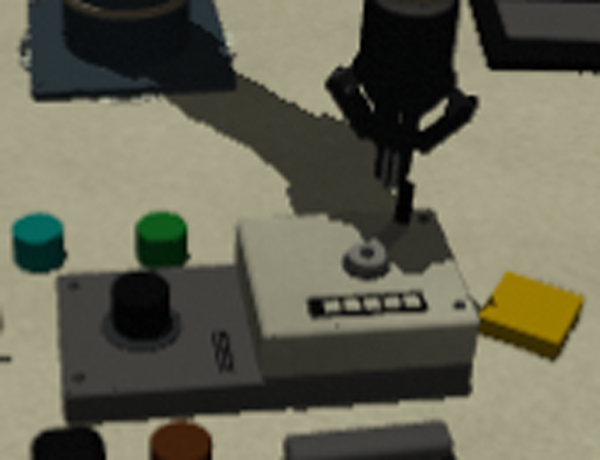

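View pics/wrist2.png

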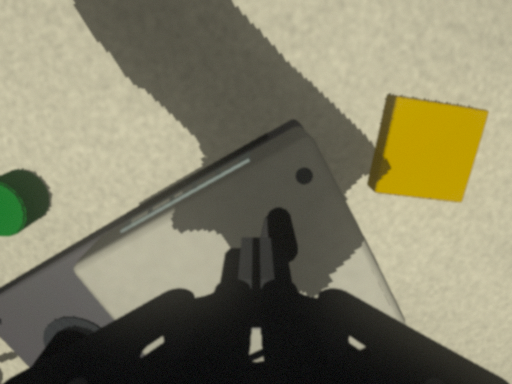

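The post (wrist ~(280,230)) is in contact and swinging with the fingers. Continue to the stop.

Request:
jog_arm(
  commands="0.0062 0 -0.0027 0; 0.0059 0 -0.0034 0; 0 0 0 0; 0 0 0 0",
)

```text
t: 4.15
ee_pos: [0.513, 0.1958, 0.1165]
tool_rot: [[0.501, -0.001, -0.865], [0.865, -0.001, 0.501], [-0.001, -1.0, 0.0]]
force: [-3.9, -2.6, -0.0]
opening: -0.002
```

Request:
jog_arm(
  commands="0.003 0 -0.002 0; 0 0 0 0; 0 0 0 0",
)

```text
t: 4.4
ee_pos: [0.516, 0.1972, 0.1166]
tool_rot: [[0.501, -0.001, -0.865], [0.865, -0.001, 0.501], [-0.001, -1.0, 0.0]]
force: [-4.4, -3.1, -1.2]
opening: 0.005
```

Request:
jog_arm(
  commands="0.003 0 -0.002 0; 0 0 0 0; 0 0 0 0",
)

```text
t: 4.65
ee_pos: [0.5193, 0.1989, 0.1166]
tool_rot: [[0.501, -0.001, -0.865], [0.865, -0.001, 0.501], [-0.001, -1.0, 0.0]]
force: [-4.9, -3.1, -1.1]
opening: -0.002
```

Request:
jog_arm(
  commands="0.003 0 -0.002 0; 0 0 0 0; 0 0 0 0",
)

```text
t: 4.9
ee_pos: [0.5225, 0.2005, 0.1166]
tool_rot: [[0.501, -0.001, -0.865], [0.865, -0.001, 0.501], [-0.001, -1.0, 0.0]]
force: [-4.0, -3.7, -0.3]
opening: -0.003
```

Request:
jog_arm(
  commands="0.002 0 -0.002 0; 0 0 0 0; 0 0 0 0",
)

```text
t: 5.15
ee_pos: [0.5248, 0.201, 0.1165]
tool_rot: [[0.501, -0.001, -0.865], [0.865, -0.001, 0.501], [-0.001, -1.0, 0.001]]
force: [-5.5, -3.6, -0.6]
opening: -0.007
```

```bash
python3 - <<'E'
from h import *
for n in ['scene','wrist']: take(n,n+'3')
cv2.imwrite('pics/d1.png',cv2.resize(cv2.imread('pics/scene3.png')[100:230,190:360],(600,460),interpolation=2))
go([.4716,.1254,.118],head=1.02)
E
```

```text
t 5.25 pos [0.5248 0.201  0.1165] head 1.0457 q [-0.55  0.53  0.15  1.87 -0.11  0.76  0.71] F [-5.5 -3.9 -0.6] op -0.003
local [-0.0921 -0.0014  0.0081] len 0.0925 rows36 3.0 R [[0.501, -0.001, -0.865], [0.865, -0.001, 0.501], [-0.001, -1.0, 0.001]]
twist 0.0257
```

View pics/d1.png

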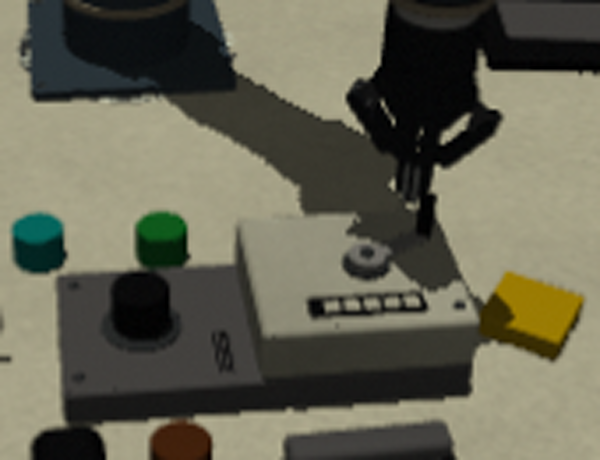

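View pics/wrist3.png

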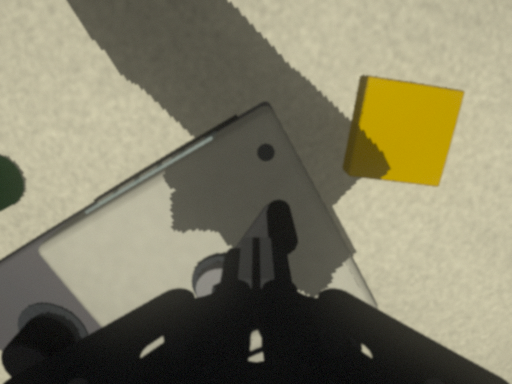

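```bash
python3 - <<'E'
from seg import *
im,dp,P=load('scene3'); X=cloud('scene',im,dp,P)
for u,v in [(310,161),(311,160),(311,162),(311,158)]: print(im[v,u],X[v,u].round(4))
q=X[160,311]
c=onplane('scene',[(311,160.8)],.113,P)[0]; print(c)
for p in (c,q): print(np.arctan2(p[1]-.157,-(p[0]-.552)))
E
```

```text
[1 2 2] [0.5326 0.2127 0.1152]
[5 5 4] [0.5289 0.2166 0.116 ]
[2 2 2] [0.5307 0.2169 0.1099]
[2 2 2] [0.5319 0.2147 0.1255]
[0.52886229 0.21700487 0.113     ]
1.2027675060203324
1.2008025633671928
```

Request:
jog_arm(
  commands="0.003 0 -0.002 0; 0 0 0 0; 0 0 0 0",
)

```text
t: 5.5
ee_pos: [0.5257, 0.2015, 0.116]
tool_rot: [[0.501, -0.006, -0.865], [0.865, -0.003, 0.501], [-0.005, -1.0, 0.004]]
force: [-12.2, -7.4, 4.5]
opening: 0.003
```

Request:
jog_arm(
  commands="0.003 0 -0.002 0; 0 0 0 0; 0 0 0 0",
)

```text
t: 5.75
ee_pos: [0.5273, 0.2014, 0.1156]
tool_rot: [[0.502, -0.009, -0.865], [0.865, -0.005, 0.502], [-0.009, -1.0, 0.006]]
force: [-17.1, -12.7, 6.8]
opening: 0.001
```

Force jumped to 22 N: hard stop reached. Back off and let it spring back.

Request:
jog_arm(
  commands="-0.006 0 0.004 0; -0.01 0 0.003 0; -0.011 0 0.001 0; -0.011 0 0 0; -0.012 0 -0.001 0; -0.012 0 -0.002 0; -0.012 0 -0.003 0; -0.012 0 0 0; -0.012 0 0 0; -0.012 0 0 0",
)

```text
t: 6.58
ee_pos: [0.4749, 0.11, 0.1168]
tool_rot: [[0.501, 0.0, -0.865], [0.865, 0.0, 0.501], [0.0, -1.0, -0.0]]
force: [-0.5, -0.1, -0.4]
opening: 0.002
```

Request:
jog_arm(
  commands="-0.012 0 0 0; -0.01 -0.02 0 0; 0 -0.03 0 0; 0 -0.03 0 0; 0 0 0 0; 0 0 0 0",
  fingers=-1,
)

```text
t: 7.08
ee_pos: [0.4649, 0.0916, 0.198]
tool_rot: [[0.501, 0.003, -0.865], [0.865, 0.001, 0.501], [0.003, -1.0, -0.002]]
force: [0.9, 0.4, -0.3]
opening: 0.849
```

```bash
python3 - <<'E'
from h import *
for n in ['scene','top','wrist']: take(n,n+'4')
cv2.imwrite('pics/e1.png',cv2.resize(cv2.imread('pics/scene4.png')[100:230,190:360],(600,460),interpolation=2))
go([.552,-.031,.217],head=-0.056)
im,dp,P=load('wrist4')
print(proj('wrist',[[.491,.157,.132],[.491,.157,.095],[.5526,.157,.1],[.552,-.031,.076]],P).round(1))
E
```

```text
t 7.23 pos [0.4635 0.0915 0.1958] head 1.0461 q [-0.43  0.31  0.18  1.99 -0.07  0.85  0.83] F [-1.3 -0.  -0.2] op 0.998
local [-0.0617 -0.0213 -0.1379] len 0.1526 rows36 5.0 R [[0.501, -0.002, -0.865], [0.865, -0.0, 0.501], [-0.001, -1.0, 0.001]]
twist 1.1021
[[359.  185.1]
 [345.5 170.7]
 [378.2 234.7]
 [193.1 309.7]]
```

View pics/e1.png

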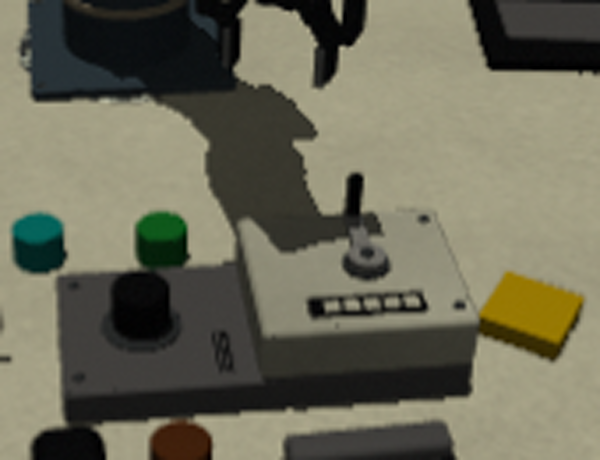

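View pics/wrist4.png

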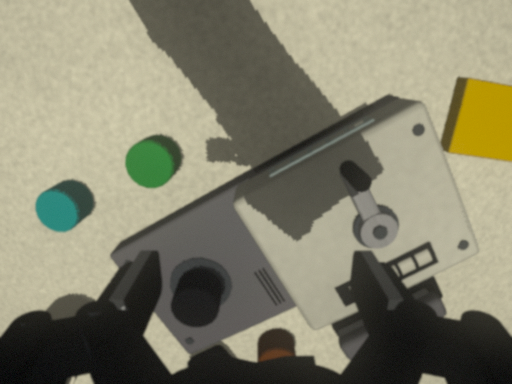

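Lever is back at rest (scene crop post (355,195) as before). Now to the cap at wrist ~(197,295).

Request:
jog_arm(
  commands="-0.0123 -0.004 -0.0276 0; -0.0123 -0.004 -0.0276 0; -0.0123 -0.004 -0.0276 0; -0.0123 0 -0.0276 0; -0.0123 0 -0.0276 0",
)

```text
t: 7.65
ee_pos: [0.5531, -0.0318, 0.2075]
tool_rot: [[0.501, -0.002, -0.866], [0.866, -0.0, 0.501], [-0.001, -1.0, 0.002]]
force: [0.2, -0.8, 0.3]
opening: 1.005
```

Request:
jog_arm(
  commands="0 0 0 0.122; 0 0 0 0.122; 0 0 0 0.122; 0 0 0 0.122; 0 0 0 0.122; 0 0 0 0.122; 0 0 0 0.122; 0 0 0 0.122; 0 0 0 0.122; 0 0 0 0",
)

```text
t: 8.48
ee_pos: [0.5522, -0.0304, 0.2072]
tool_rot: [[0.998, -0.003, 0.057], [-0.057, -0.001, 0.998], [-0.003, -1.0, -0.001]]
force: [-0.1, -1.2, -0.2]
opening: 1.0
```

Request:
jog_arm(
  commands="0 0 0 0; 0 0 0 0; 0 0 0 0",
)

```text
t: 8.73
ee_pos: [0.5528, -0.0306, 0.2083]
tool_rot: [[0.999, -0.001, 0.049], [-0.049, -0.0, 0.999], [-0.001, -1.0, -0.0]]
force: [0.5, 0.6, 0.0]
opening: 1.0
```

```bash
python3 - <<'E'
from h import *
for n in ['wrist']: take(n,n+'5')
go([.552,-.031,.12],head=-0.056)
im,dp,P=load('wrist5')
print(proj('wrist',[[.491,.157,.132],[.5526,.157,.1],[.552,-.031,.076],[.552,-.031,.04]],P).round(1))
E
```

```text
t 8.78 pos [ 0.5528 -0.0307  0.2085] head -0.0498 q [-0.37  0.45  0.5   1.79 -0.25  0.97  0.19] F [0.4 1.3 0.2] op 0.999
local [-0.0008  0.0885 -0.0003] len 0.0885 rows36 3.0 R [[0.999, -0.0, 0.05], [-0.05, -0.0, 0.999], [-0.0, -1.0, -0.0]]
twist 0.0062
[[136.8 -98.2]
 [241.  -84.1]
 [254.  171.9]
 [254.1 162. ]]
```

View pics/wrist5.png

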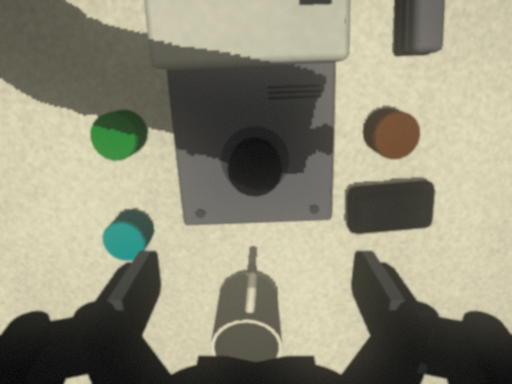

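Cap in wrist picture at ~(255,168), within a few px of the prediction (254,172). Refine with this view.

```bash
python3 - <<'E'
from seg import *
im,dp,P=load('wrist5'); X=cloud('wrist',im,dp,P)
m=np.zeros((384,512),bool); m[120:215,215:300]=1
p=X[m&(abs(X[...,2]-.075)<.007)]
p=p[np.linalg.norm(p[:,:2]-[.552,-.031],axis=1)<.035]
print(len(p),((p.min(0)+p.max(0))/2).round(4),np.median(p,0).round(4),np.ptp(p,axis=0))
print(cv2.minEnclosingCircle(p[:,:2].astype(np.float32)))
# two-view triangulation of cap-top centre (top cam / wrist cam)
it,dt,Pt=load('top0'); Xt=cloud('top',it,dt,Pt)
def cen(X,roi):
    m=np.zeros((384,512),np.uint8);x0,y0,x1,y1=roi; m[y0:y1,x0:x1]=(abs(X[y0:y1,x0:x1,2]-.075)<.006)
    c=max(cv2.findContours(m,0,1)[0],key=cv2.contourArea); return cv2.fitEllipse(c)
a=cen(Xt,(268,190,303,222)); b=cen(X,(215,120,300,215)); print(a,b)
print(tri(Pt[1],ray('top',[a[0]],Pt)[0],P[1],ray('wrist',[b[0]],P)[0]))
E
```

```text
2276 [ 0.5522 -0.0305  0.0724] [ 0.5523 -0.0292  0.0742] [0.04800822 0.04864305 0.00866878]
((0.5520794987678528, -0.030616041272878647), 0.024573734030127525)
((284.27508544921875, 204.440185546875), (17.311931610107422, 17.686023712158203), 110.59182739257812) ((254.13673400878906, 169.38555908203125), (52.32855224609375, 53.488929748535156), 92.20742797851562)
(array([ 0.55245445, -0.03252806,  0.06246043]), np.float64(0.00087756014365417))
```

Request:
jog_arm(
  commands="0 0.035 0 0; 0 0.035 0 0; 0 0.03 0 0; 0 0.025 0 0; 0 0.015 0 0; -0.0008 0.0145 0 0; 0 0 0 0; 0 0 0 0; 0 0 0 0",
)

```text
t: 9.53
ee_pos: [0.5527, -0.0308, 0.055]
tool_rot: [[0.999, 0.001, 0.052], [-0.052, 0.0, 0.999], [0.001, -1.0, 0.0]]
force: [0.9, -0.3, 0.6]
opening: 0.998
```

Request:
jog_arm(
  commands="0 0 0 0; 0 0 0 0; 0 0 0 0; 0 0 0 0; 0 0 0 0; 0 0 0 0; 0 0 0 0; 0 0 0 0",
  fingers=1,
  grip_force=25,
)

```text
t: 10.2
ee_pos: [0.5526, -0.0305, 0.0551]
tool_rot: [[0.999, 0.001, 0.052], [-0.052, 0.0, 0.999], [0.001, -1.0, 0.0]]
force: [-1.4, -0.1, 6.9]
opening: 0.537
```

```bash
python3 - <<'E'
from h import *
take('scene','scene6'); cv2.imwrite('pics/f1.png',cv2.resize(cv2.imread('pics/scene6.png')[100:230,150:320],(600,460),interpolation=2))
go([.552,-.031,.12],head=-0.056); print(r.get_state()['ft_torque'])
E
```

```text
t 10.25 pos [ 0.5525 -0.0305  0.0551] head -0.0518 q [-0.28  0.63  0.38  1.95 -0.39  0.62  0.31] F [-1.7 -0.1  6.6] op 0.543
local [-0.0004 -0.0649 -0.0005] len 0.0649 rows36 2.0 R [[0.999, 0.001, 0.052], [-0.052, 0.0, 0.999], [0.001, -1.0, 0.0]]
twist 0.0042
[ 0.07679575  0.34687276 -0.00262662]
```

View pics/f1.png

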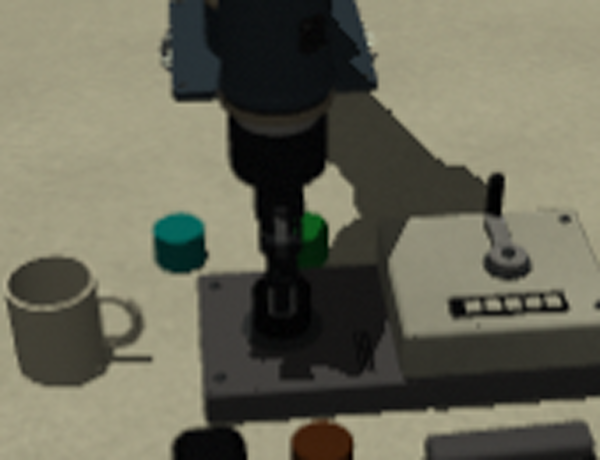

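Request:
jog_arm(
  commands="0 0 0 -0.07; 0 0 0 -0.07; 0 0 0 -0.07; 0 0 0 0; 0 0 0 0",
)

```text
t: 10.67
ee_pos: [0.5526, -0.0305, 0.0551]
tool_rot: [[0.987, 0.001, -0.158], [0.158, 0.0, 0.987], [0.001, -1.0, 0.0]]
force: [-1.1, 0.7, 7.2]
opening: 0.543
```

```bash
python3 - <<'E'
from h import *
s=r.get_state();go([.552,-.031,.12],head=-0.052); print(s['ft_torque'].round(3),s['joint_efforts'].round(2))
E
```

```text
t 10.67 pos [ 0.5526 -0.0305  0.0551] head 0.1586 q [-0.24  0.62  0.32  1.95 -0.33  0.61  0.46] F [-1.1  0.7  7.2] op 0.543
local [-0.0006 -0.0649 -0.0004] len 0.0649 rows36 2.0 R [[0.987, 0.001, -0.158], [0.158, 0.0, 0.987], [0.001, -1.0, 0.0]]
twist 0.2106
[0.104 0.288 0.074] [  0.51 -63.     6.98 -16.57   0.14  -0.49   0.21]
```

Request:
jog_arm(
  commands="0 0 0 -0.06; 0 0 0 -0.06; 0 0 0 0; 0 0 0 0",
)

```text
t: 11.0
ee_pos: [0.5527, -0.0305, 0.0551]
tool_rot: [[0.961, 0.001, -0.275], [0.275, 0.0, 0.961], [0.002, -1.0, -0.0]]
force: [-1.4, 1.1, 6.2]
opening: 0.539
```

```bash
python3 - <<'E'
from h import *
s=r.get_state();go([.552,-.031,.12],head=-0.052); print(s['ft_torque'].round(3),s['joint_efforts'].round(2))
E
```

```text
t 11.0 pos [ 0.5527 -0.0305  0.0551] head 0.2786 q [-0.22  0.62  0.29  1.95 -0.29  0.61  0.54] F [-1.4  1.1  6.2] op 0.539
local [-0.0007 -0.0649 -0.0003] len 0.0649 rows36 2.0 R [[0.961, 0.001, -0.275], [0.275, 0.0, 0.961], [0.002, -1.0, -0.0]]
twist 0.3306
[0.145 0.222 0.072] [  0.46 -63.16   6.45 -16.54   0.13  -0.4    0.18]
```

0.33 rad counter-clockwise with only 0.07 N m: no stop, so this loosens. Continue to 1.2 rad, checking torque.

Request:
jog_arm(
  commands="0 0 0 -0.1; 0 0 0 -0.1; 0 0 0 -0.1; 0 0 0 -0.1; 0 0 0 0; 0 0 0 0",
)

```text
t: 11.5
ee_pos: [0.5528, -0.0306, 0.0551]
tool_rot: [[0.778, 0.002, -0.628], [0.628, 0.0, 0.778], [0.001, -1.0, -0.001]]
force: [-0.7, 0.5, 5.6]
opening: 0.543
```

```bash
python3 - <<'E'
from h import *
s=r.get_state();go([.552,-.031,.12],head=-0.052); print(s['ft_torque'].round(3))
E
```

```text
t 11.5 pos [ 0.5528 -0.0306  0.0551] head 0.6788 q [-0.14  0.61  0.17  1.95 -0.17  0.6   0.82] F [-0.7  0.5  5.6] op 0.543
local [-0.0008 -0.0649  0.0002] len 0.0649 rows36 2.0 R [[0.778, 0.002, -0.628], [0.628, 0.0, 0.778], [0.001, -1.0, -0.001]]
twist 0.7308
[0.059 0.192 0.071]
```

Request:
jog_arm(
  commands="0 0 0 -0.1; 0 0 0 -0.1; 0 0 0 -0.1; 0 0 0 -0.1; 0 0 0 -0.07; 0 0 0 0; 0 0 0 0",
)

```text
t: 12.08
ee_pos: [0.5529, -0.0306, 0.0551]
tool_rot: [[0.41, 0.002, -0.912], [0.912, 0.0, 0.41], [0.001, -1.0, -0.002]]
force: [-1.0, -0.5, 6.6]
opening: 0.544
```

```bash
python3 - <<'E'
from h import *
take('scene','scene7'); cv2.imwrite('pics/g1.png',cv2.resize(cv2.imread('pics/scene7.png')[100:230,150:320],(600,460),interpolation=2))
s=r.get_state();go([.552,-.031,.12],head=-0.052); print(s['ft_torque'].round(3))
E
```

```text
t 12.13 pos [ 0.5529 -0.0307  0.0551] head 1.1481 q [-0.05  0.6   0.04  1.95 -0.04  0.6   1.15] F [0.  0.1 5.6] op 0.543
local [-0.0006 -0.0649  0.0006] len 0.0649 rows36 2.0 R [[0.41, 0.002, -0.912], [0.912, -0.0, 0.41], [0.001, -1.0, -0.002]]
twist 1.2001
[0.003 0.082 0.013]
```

View pics/g1.png

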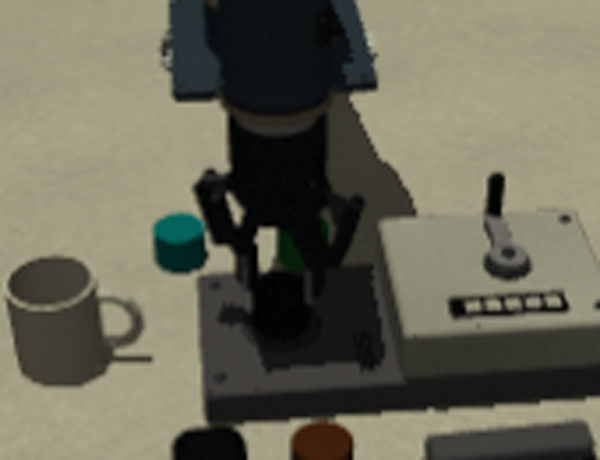

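Request:
jog_arm(
  commands="0 -0.003 0 0; 0 -0.003 0 0; 0 0 0 0; 0 0 0 0",
)

```text
t: 12.47
ee_pos: [0.5523, -0.0306, 0.0605]
tool_rot: [[0.41, 0.0, -0.912], [0.912, -0.0, 0.41], [0.0, -1.0, -0.0]]
force: [-1.3, 0.2, -0.0]
opening: 0.541
```

Request:
jog_arm(
  commands="0 -0.008 0 0; 0 -0.012 0 0; 0 -0.012 0 0; 0 -0.015 0 0; 0 -0.015 0 0; 0 -0.015 0 0; 0 -0.013 0 0; 0 -0.008 0 0; 0 0 0 0; 0 0 0 0",
)

```text
t: 13.3
ee_pos: [0.5521, -0.0305, 0.1583]
tool_rot: [[0.41, 0.0, -0.912], [0.912, 0.0, 0.41], [0.0, -1.0, -0.0]]
force: [-0.9, 0.4, -1.3]
opening: 0.538
```

Request:
jog_arm(
  commands="0 0 0 0; 0 0 0 0; 0 0 0 0; 0 0 0 0; 0 0 0 0; 0 0 0 0",
)

```text
t: 13.8
ee_pos: [0.552, -0.0306, 0.158]
tool_rot: [[0.41, -0.0, -0.912], [0.912, -0.0, 0.41], [-0.0, -1.0, 0.0]]
force: [-0.2, 0.7, -0.1]
opening: 0.545
```

```bash
python3 - <<'E'
from seg import *
for n in ('scene','top'): take(n,n+'8')
im,dp,P=load('scene8')
cv2.imwrite('pics/i1.png',cv2.resize(im[80:230,130:330,::-1],(800,600),interpolation=2))
cv2.imwrite('pics/i2.png',cv2.resize(load('top8')[0][100:270,120:380,::-1],(780,510),interpolation=2))
s=r.get_state();go([.552,-.031,.12]); print(s['ft_torque'].round(3),abs(s['qvel']).max())
E
```

```text
t 13.9 pos [ 0.5521 -0.0306  0.1581] head 1.1481 q [-0.06  0.46  0.05  1.84 -0.03  0.84  1.15] F [0.4 0.5 0. ] op 0.538
local [-0.0005  0.0381 -0.0001] len 0.0381 rows36 2.0 R [[0.41, -0.0, -0.912], [0.912, -0.0, 0.41], [-0.0, -1.0, 0.0]]
[-0.048 -0.074  0.04 ] 0.0013678820083260518
```

View pics/i1.png

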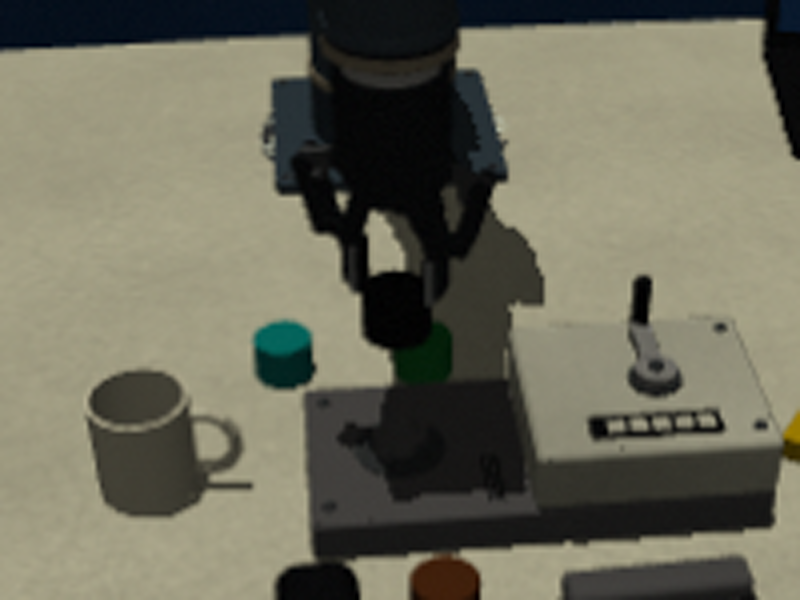

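View pics/i2.png

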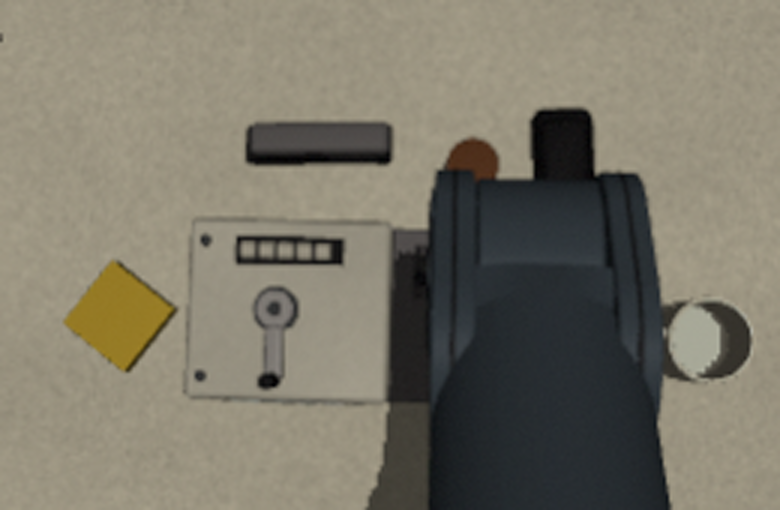

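Scene crop: the cap is in the gripper at (397,308), level, with the bare neck below at (405,440). Lever at rest and bystanders in place. I'll measure its height, then hand in.

```bash
python3 - <<'E'
from seg import *
im,dp,P=load('scene8'); X=cloud('scene',im,dp,P); m=np.zeros(dp.shape,bool); m[149:166,222:237]=1
p=X[m&(im.max(2)<40)&(abs(X[...,0]-.56)<.04)]; print(np.percentile(p[:,2],[2,50,98]).round(3))
s=r.get_state(); print(s['force'].round(1),s['opening']); print(r.close_job())
E
```

```text
[0.147 0.175 0.192]
[0.4 0.5 0. ] 0.5376542528144719
the job is handed in; nothing more can be done
None
```

I swung the advance lever to its stop and let it spring back. Then I unscrewed the black cap, lifted it straight off, and handed the job in while still holding it.

- **Lever:** the push force rose from about 6.5 N to 22 N at the hard stop. The later pictures show the lever back at rest.
- **Cap thread:** it came loose turning counter-clockwise seen from above, so the thread is right-handed. It met no stop past 0.33 rad (torque about 0.07 N m) and was free after 1.2 rad.
- **Final hold:** the tool rose 103 mm with the cap. The scene camera puts the cap at about 0.147 to 0.192 m above the desk, which includes some finger pixels. It sat at 0.040 to 0.076 m, so it is about 0.1 m higher. It looks level and still, the gripper opening is steady at 0.54, and the wrist force is close to zero.
- **Other things on the desk:** the mug, stapler, note pad, mouse and look-alike caps appear undisturbed in the pictures. The arm partly hid the mouse and the brown cap in the last top view, and I checked these by eye only.
- **Disagreements:** the first two wrist pictures were 4–8 px off my predicted positions, apparently because the arm was still settling. The later settled view agreed to about 1–2 mm in the horizontal. Triangulating the cap top from two views gave 62 mm against about 75 mm from the depth readings, so I used the depth value.

The job was handed in at about 14 s.

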